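Hold the ticket clip open over a display card

TASK

The steel bulldog clip is parked on the little pack of blank tickets. Squeeze its two handles together, lift it off the tickets, and without letting it snap shut bring it to the greeting card in the other wooden stand and lower it so that its gaping jaws straddle the middle of the card's top edge, one jaw in front and one behind, touching neither. Finish while still holding the clip wide open there, so that I can slip a price ticket in beside the card; leave the two stands and the other things on the counter standing where they are.

Things in the scene. Friction and masses are not known exactly. Their poses are not given: they have to be found in the camera images.
- clip_pin (a point): Middle of the hinge pin of the steel bulldog clip (loose, 90 g, 62 mm wide). y along the pin, z from jaws to handles, x from front half to rear half; axes of the front half, which leans when squeezed. Coil radius 5 mm: a card enters at most 23 mm past the lips. Starts upright on the ticket pack, jaws down, pushed fully on, coil resting on its top edge, within 12 mm of its middle along the edge.
- clip_lip_front (a point): Middle of the lower, inner edge of the clip's front lip (on its own -x side), 28 mm below the pin. The lip is a flat steel strip 62 mm wide, 7 mm high.
- clip_lip_rear (a point): Same point on the rear lip (the clip's +x side), which belongs to the other half of the clip.
- clip_handle_front (a point): Middle of the rolled end of the front handle: a steel roll 42 mm long (along the pin), 7 mm thick, 24 mm to the side of the pin and 35 mm above it. At the start the rolls measure 54 mm over their outsides, fully squeezed 32 mm, then 40 mm above the pin. Take the clip from above, a finger outside each roll.
- clip_handle_rear (a point): Same point on the rear handle. Below the rolls the handles slope inwards, so fingertips can reach 18 mm lower than the rolls' middle; reach well past them, since the smooth rolls rise 5 mm along the fingers as they are squeezed and slip out of a shallow grip.
- clip_lever (a joint): Opening angle of the clip between its two halves, rad: about 0 on the ticket pack (lips 6 mm apart), -0.2 snapped shut, 0.6 fully open against its stop (lips about 23 mm apart). A spring shuts it: squeezing the rolls takes about 5 N at 0 and 8 N fully open. A grip of 20 to 40 N holds it at the stop.
- ticket_edge (a point): Middle of the top edge of the pack of blank tickets (92 mm wide, 6 mm thick, stiff), fixed upright in a slotted wooden stand (125 x 62 x 25 mm, loose, 0.6 kg); this edge is 88.5 mm above the counter. Own y axis along the edge, x across it (thickness), z up.
- ticket_stand: That wooden stand with the tickets; origin under its middle on the counter, axes as ticket_edge.
- card_edge (a point): Middle of the top edge of the greeting card on display (127 mm wide, 6 mm thick, stiff), fixed upright in the other slotted wooden stand (145 x 62 x 25 mm, loose, 0.6 kg); this edge is 161 mm above the counter. Own y axis along the edge, x across it, z up.
- card_stand: That wooden stand with the greeting card; origin under its middle on the counter, axes as card_edge.
- price_block: Bystander: small wooden block with a price card, 20 x 55 x 39 mm, origin under its middle.
- pot_1: Bystander: round lidded pot, 63 mm across, 34 mm high, origin under its middle.
- pot_2: Bystander: round lidded pot, 65 mm across, 29 mm high, origin under its middle.
- service_bell: Bystander: counter bell, 85 mm across, 59 mm high, origin under its middle.
- rubber_stamp_1: Bystander: rubber stamp with a turned handle, 30 x 40 x 69 mm, origin under its middle.

How it is judged:
By the outcome, as a careful person would: the job done as asked, in the order asked, and still so for the second after the job is handed in, while the arm keeps its last pose, push and grip.
It also fails if it takes over 40 s, if anything falls off the work surface, if the arm or the gripper's body presses on something with over 40 N, if the wrist force passes 120 N, or if a joint passes its speed limit or range.

ROBOT

A 7-joint arm with a two-finger parallel gripper is mounted at the origin on a cart in front of the work surface, level with it; the furniture and walls round the work are solid. World frame = base frame: x ahead of the robot, y to its left, z up, the work surface at z = 0. Lengths are in m, angles in degrees, forces in N, time in s.
With the tool pointing down it reaches from about 0.425 to 0.875 m from the base axis. Payload 4.7 kg.
Tool frame: the origin (TCP) lies at the very end of the fingers, on their centre line; the grasp point (between the pads) lies 19 mm behind it; z points along the fingers, y is the line along which they close (so a half turn about z gives the same grasp; the last joint's range is limited). The gripper opens to 87 mm and grips with 3 to 60 N. Pads are 19 mm wide; open, the fingers measure 117 mm over their backs; the gripper's body (75 mm by 190 mm) begins 51 mm behind the grasp point.
Start: joints at [-68.463, 18.392, -4.016, 83.108, 1.295, 78.541, -3.26], TCP at [0.23, 0.608, 0.223] pointing down, gripper open.
Joint ranges: [-163.93, 163.93], [-17.29, 119.83], [-79.2, 71.16], [3.27, 140.29], [-89.18, 269.18], [5.43, 117.66], [-154.24, 154.24]. Speed limits (degrees/s): [147.25, 147.25, 180, 180, 180, 180, 180].

INTERFACE

Orientations are given as [roll, pitch, yaw] about the fixed x, y, z axes, in that order (R = Rz(yaw) Ry(pitch) Rx(roll)).
In Python, from cell import telemetry, cams, env gives the robot as it stands.
- The arm moves only by the tool arm_command, never from a script. Its argument "series" is text: rows parted by semicolons, each of 5 numbers parted by spaces: the shift along the tool's x, y, z in mm, then the turn about the tool's z in rad, then the closure in counts, from 0 (fully open) to 255 (shut). A call has 1 to 20 rows; each row shifts and turns the commanded pose from where the row before left it, along the tool's axes as they then stand; what a row does not reach is not made up. A row lasts 1/12 s, in which the tool goes at most 41.7 mm and 7.16 degrees, less where a joint would pass 70% of its speed; a pose out of reach is approached as far as the arm can. A call is refused whole if a number of a shift passes 41.7 or a number of a turn 0.125, either way. A call with a gripper value outside its range is refused whole. The fingers move at their own pace and stop on an object; "squeeze" is the grip in N (left out, the last holds). Time passes only in rows, so rows that do not move let the fingers close. It gives the time, the measured TCP pose, the force, the opening and the grip force at its end, in the units of the state.
- telemetry.get_obs(): the state, without advancing time (a new reading comes with each control period).
- cams.read_camera(name): name is "scene" or "top" or "wrist"; returns the picture (480x640x3 uint8, blue, green, red); there is no depth.
- cams.calibration(name): a dict with "K" (3x3 intrinsics, pixels), "dist" ([k1, k2, p1, p2, k3] as OpenCV has them; the pictures are not rectified), "origin" and "rotation" of the camera in the world; the wrist camera has in their place "hand_eye" (4x4, takes a point from camera to tool coordinates, whose origin is the TCP and whose axes are the flange's). Camera axes: x right, y down, z forward; pixel columns grow to the right and rows downward; lengths in m; the calibration is good to about 2 mm. A picture is of the moment at which its call begins: read the wrist's pose just before it. calibration takes no time and is no camera call.
- env.sign_off(): hands the job in; it is judged then, once.
The state is a dict: "time_s": time; "qpos": joint angles; "joint_velocities": joint speeds; "effort": joint torques, N m; "tool_pos": TCP position; "tool_rot": TCP orientation; "force": force on the tool from outside, world axes, zero at the start; "wrist_torque": the same for the moment, N m; "grip_width": finger opening in m; "grasp_force": force on a finger pad.
Only numpy, scipy, OpenCV 4.12 (cv2) and the standard library are available. Lean on these libraries where they do the work, as an engineer would, in place of code of your own. Each camera call takes 0.05 s, during which the arm holds its last target. There are 200 camera calls.

## Working session

There is one attempt and no reset: what is moved stays moved. The work goes in short steps, Python scripts to look and compute and a tool call to move; the robot and the scene stay as the last step left them, time stands still between calls to the robot, and variables do not carry over. Pictures are saved under pics/ and viewed, at most 10 in all, crops included, and the job is handed in when it is done.

Besides the shell and the picture viewer there is one more tool, called after "Request:" as name(argument=value, ...) on one line, values as JSON. arm_command: Moves the arm, as the interface text tells. Its arguments: {"type":"object","properties":{"series":{"type":"string"},"squeeze":{"type":"number"}},"required":["series"]}

```bash
mkdir -p pics; python3 - <<'E'
from cell import telemetry,cams
import cv2,numpy as np
o=telemetry.get_obs();print({k:np.round(v,3) for k,v in o.items()})
for n in("scene","top"):
    cv2.imwrite(f"pics/{n}0.png",cams.read_camera(n));c=cams.calibration(n);print(n,c)
print(cams.calibration("wrist"))
E
```

```text
{'time_s': np.float64(0.0), 'qpos': array([-68.462,  18.44 ,  -4.015,  83.174,   1.295,  78.541,  -3.26 ]), 'joint_velocities': array([ 0.029,  0.054, -0.004, -0.011, -0.002, -0.034, -0.076]), 'effort': array([ 1.0000e-03, -4.9128e+01, -4.0300e-01, -3.1252e+01, -6.4000e-02,
        4.4000e-02,  0.0000e+00]), 'tool_pos': array([0.23 , 0.607, 0.221]), 'tool_rot': array([-1.79890e+02,  6.00000e-03,  1.59272e+02]), 'force': array([ 0.557,  0.379, -0.488]), 'wrist_torque': array([-0.012,  0.049, -0.006]), 'grasp_force': np.float64(0.0), 'grip_width': np.float64(0.087)}
scene {'K': array([[531.09695984,   0.        , 316.92977971],
       [  0.        , 531.09695984, 242.19019226],
       [  0.        ,   0.        ,   1.        ]]), 'dist': array([-0.14363671,  0.        ,  0.        ,  0.        ,  0.        ]), 'origin': array([ 0.00647819, -0.83924445,  0.57256236]), 'rotation': array([-117.15559303,    0.95178629,  -36.1379401 ])}
top {'K': array([[536.37145782,   0.        , 331.68270205],
       [  0.        , 536.37145782, 238.08103432],
       [  0.        ,   0.        ,   1.        ]]), 'dist': array([-0.11032387,  0.        ,  0.        ,  0.        ,  0.        ]), 'origin': array([ 0.37433576, -0.09867424,  1.0643412 ]), 'rotation': array([-1.70513912e+02,  9.09417009e-02, -9.12198853e+01])}
{'K': array([[339.2084605 ,   0.        , 319.4213581 ],
       [  0.        , 339.2084605 , 236.33417128],
       [  0.        ,   0.        ,   1.        ]]), 'dist': array([-0.05775991,  0.        ,  0.        ,  0.        ,  0.        ]), 'hand_eye': array([[ 1.79775980e-04, -9.53690965e-01, -3.00788149e-01,
         8.16521753e-02],
       [ 9.99999970e-01,  1.20957774e-04,  2.14169468e-04,
        -7.81146396e-06],
       [-1.67868822e-04, -3.00788179e-01,  9.53690958e-01,
        -1.61745082e-01],
       [ 0.00000000e+00,  0.00000000e+00,  0.00000000e+00,
         1.00000000e+00]])}
```

View pics/scene0.png

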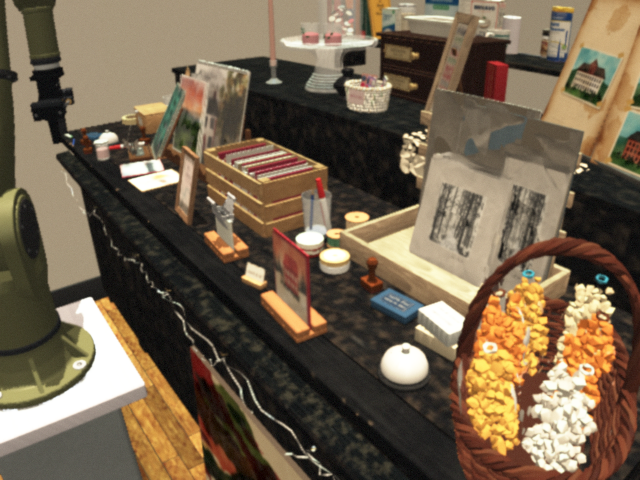

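View pics/top0.png

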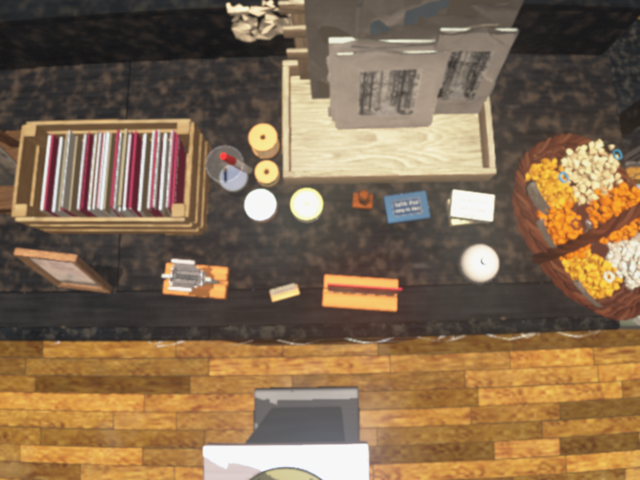

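The top view shows the clip and ticket stand at about (195,278) and the card stand with its red top edge at about (363,289). The price block is at (285,292), between them. I'll crop and enlarge both stands.

```bash
cat > h.py <<'E'
import numpy as np,cv2
from scipy.spatial.transform import Rotation as R
from cell import telemetry,cams
def pose(n):
    c=cams.calibration(n)
    if n=="wrist":
        o=telemetry.get_obs();T=np.eye(4);T[:3,:3]=R.from_euler('xyz',o['tool_rot'],degrees=True).as_matrix();T[:3,3]=o['tool_pos'];T=T@c['hand_eye'];return c['K'],c['dist'],T[:3,:3],T[:3,3]
    return c['K'],c['dist'],R.from_euler('xyz',c['rotation'],degrees=True).as_matrix(),np.array(c['origin'])
def onz(P,uv,z):
    K,d,Rm,o=P
    p=cv2.undistortPoints(np.array(uv,float).reshape(-1,1,2),K,d)[:,0]
    r=np.c_[p,np.ones(len(p))]@Rm.T
    return o+r*((z-o[2])/r[:,2])[:,None]
def proj(P,X):
    K,d,Rm,o=P
    return cv2.projectPoints((np.atleast_2d(X)-o)@Rm,np.zeros(3),np.zeros(3),K,d)[0][:,0]
E
python3 - <<'E'
from h import *
im=cv2.imread('pics/top0.png')
a=cv2.resize(im[250:310,150:240],(800,533),interpolation=cv2.INTER_CUBIC)
b=cv2.resize(im[265:320,313:410],(800,454),interpolation=cv2.INTER_CUBIC)
cv2.imwrite('pics/c0.png',cv2.resize(np.vstack([a,b]),(486,600)))
P=pose('top')
hsv=cv2.cvtColor(im,cv2.COLOR_BGR2HSV)
# orange wood stands
m=cv2.inRange(hsv,(5,110,120),(20,255,255));m[:255]=0;m[315:]=0;m[:,:150]=0;m[:,420:]=0
m=cv2.morphologyEx(m,cv2.MORPH_CLOSE,np.ones((9,9)))
for c in cv2.findContours(m,0,1)[0]:
    if cv2.contourArea(c)>300:
        r=cv2.minAreaRect(c);bx=cv2.boxPoints(r);print(np.round(bx,1).tolist());w=onz(P,bx,.025);print(np.round(w,3).tolist(),np.round(w.mean(0),4))
m=cv2.inRange(hsv,(170,130,90),(180,255,255))|cv2.inRange(hsv,(0,130,90),(4,255,255));m[:270]=0;m[310:]=0;m[:,:315]=0;m[:,415:]=0
c=max(cv2.findContours(m,0,1)[0],key=cv2.contourArea);bx=cv2.boxPoints(cv2.minAreaRect(c));print('red',bx.tolist());print(np.round(onz(P,bx,.161),4))
E
```

```text
[[320.70001220703125, 306.70001220703125], [323.1000061035156, 272.6000061035156], [399.29998779296875, 278.1000061035156], [396.79998779296875, 312.1000061035156]]
[[0.414, -0.077, 0.025], [0.48, -0.083, 0.025], [0.466, -0.23, 0.025], [0.401, -0.223, 0.025]] [ 0.4404 -0.1532  0.025 ]
[[161.3000030517578, 294.0], [163.89999389648438, 260.79998779296875], [229.39999389648438, 265.8999938964844], [226.8000030517578, 299.1000061035156]]
[[0.444, 0.235, 0.025], [0.51, 0.231, 0.025], [0.497, 0.101, 0.025], [0.432, 0.105, 0.025]] [0.4709 0.168  0.025 ]
red [[328.8233947753906, 288.1210021972656], [329.0036926269531, 283.9144592285156], [402.0837707519531, 287.0464782714844], [401.9034729003906, 291.2530212402344]]
[[ 0.44   -0.0938  0.161 ]
 [ 0.4471 -0.0943  0.161 ]
 [ 0.439  -0.2174  0.161 ]
 [ 0.4319 -0.2168  0.161 ]]
```

View pics/c0.png

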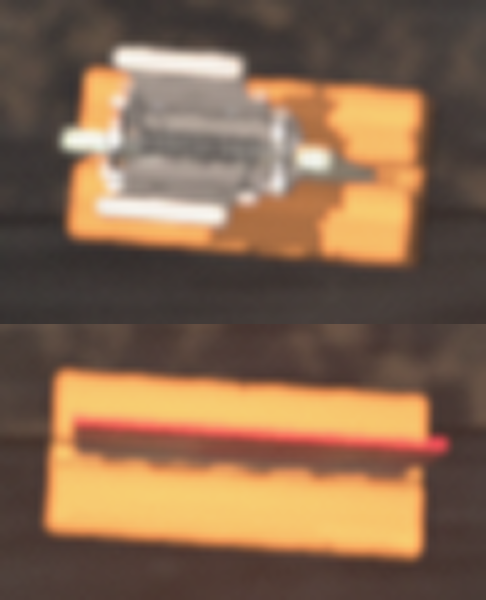

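```bash
python3 - <<'E'
from h import *
P=pose('top')
uv=np.array([[115,58],[243,66],[98,207],[227,214]])/5.4+[150,250]
w=onz(P,uv,.130);print('rolls',w.round(4).tolist(),w.mean(0))
w=onz(P,np.array([[62,139],[332,160]])/5.4+[150,250],.0885);print('tick',w,w.mean(0))
E
```

```text
rolls [[0.4959, 0.1846, 0.13], [0.4924, 0.1418, 0.13], [0.447, 0.1891, 0.13], [0.4441, 0.1463, 0.13]] [0.46985198 0.16545668 0.13      ]
tick [[0.47369688 0.2150023  0.0885    ]
 [0.46493987 0.12132629 0.0885    ]] [0.46931838 0.1681643  0.0885    ]
```

Request:
arm_command(series="0 0 -20 0 0;0 0 -20 0 0;0 0 -20 0 0;0 0 -20 0 0;-10 -9 0 0 0;-24 -21 0 0 0;-24 -21 0 0 0;-24 -21 0 0 0;-24 -21 0 0 0;-24 -21 0 0 0;-24 -21 0 0 0;-24 -21 0 0 0;-24 -21 0 0 0;-24 -21 0 0 0;-24 -21 0 0 0;-24 -21 0 0 0;-24 -21 0 0 0;-24 -21 0 0 0;-24 -21 0 0 0;-24 -21 0 0 0", squeeze=30)

```text
time_s: 1.77
tool_pos: [0.4615, 0.1718, 0.3018]
tool_rot: [-180.0, -0.0, 159.3]
force: [-0.0, -0.3, -0.0]
grip_width: 0.0871
grasp_force: 0.0
```

Request:
arm_command(series="0 0 0 0.12 0;0 0 0 0.12 0;0 0 0 0.12 0;0 0 0 0.12 0;0 0 0 0.12 0;0 0 0 0.12 0;0 0 0 0.12 0;0 0 0 0.12 0;0 0 0 0.12 0;0 0 0 0.12 0;0 0 0 0.097 0;-3 4 20 0 0;-3 5 20 0 0;0 0 20 0 0;0 0 20 0 0;0 0 20 0 0;0 0 20 0 0;0 0 0 0 0;0 0 0 0 0")

```text
time_s: 3.35
tool_pos: [0.4688, 0.1664, 0.1814]
tool_rot: [-179.8, 0.1, 84.9]
force: [-0.4, 0.3, -0.1]
grip_width: 0.0871
grasp_force: 0.0
```

```bash
python3 - <<'E'
from h import *
P=pose('wrist');im=cams.read_camera('wrist');cv2.imwrite('pics/w1.png',im)
np.save('P1.npy',np.array(P,dtype=object),allow_pickle=True);o=telemetry.get_obs();print(o['tool_pos'],o['tool_rot'])
E
```

```text
[0.46979221 0.16688356 0.18276861] [-1.79982721e+02  9.98046290e-03  8.49429619e+01]
```

View pics/w1.png

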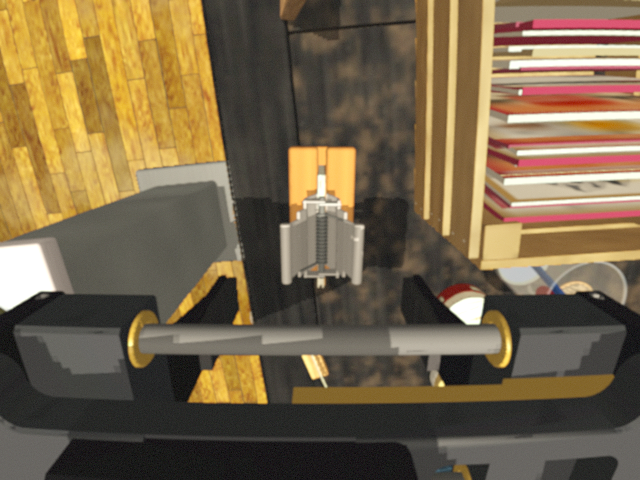

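The wrist view shows the clip, centred at about column 322. Its rolls have outer edges at about 281 and 363 over rows 222–283. I'll take edge profiles for a finer figure.

```bash
python3 - <<'E'
from h import *
P=np.load('P1.npy',allow_pickle=True);im=cv2.imread('pics/w1.png')
g=cv2.cvtColor(im,cv2.COLOR_BGR2GRAY).astype(float)
for r in range(232,278,9):
    p=g[r];d=np.diff(p)
    print(r,p[274:292].astype(int),p[354:370].astype(int))
for c in(286,357):print(c,g[214:232,c].astype(int),g[274:292,c].astype(int))
def mm(uv,z):return onz(P,uv,z)
w=mm([[281.5,275],[362.5,275],[281.5,232],[362.5,232]],.1285);print(w,w.mean(0))
w=mm([[285,222],[360,222],[286,283],[357,283]],.131);print(w,w.mean(0))
E
python3 - <<'E'
import cv2
im=cv2.imread('pics/w1.png');cv2.imwrite('pics/w1c.png',cv2.resize(im[135:300,250:395],(527,600),interpolation=cv2.INTER_CUBIC))
E
```

```text
232 [ 41  45  36  44  44  69 114 153 172 185 189 192 185 179 166 150 136 130] [145 159 169 184 192 195 187 179 162 132  82  47  33  39  42  39]
241 [ 50  45  44  45  44  56 102 146 169 181 190 190 187 179 169 153 137 128] [164 182 197 203 202 193 181 172 153 110  70  46  36  42  32  39]
250 [ 44  42  47  42  41  49  93 139 167 181 189 191 188 179 168 155 138 130] [158 171 182 189 192 186 178 164 141  90  52  41  45  50  50  55]
259 [ 44  39  42  40  44  47  75 127 162 179 187 191 188 180 172 157 137 129] [165 178 187 190 190 182 171 155 118  70  49  46  49  50  49  43]
268 [ 32  34  35  39  36  39  62 116 158 176 186 189 188 181 171 156 145 128] [170 181 187 189 186 175 165 138  95  54  54  59  69  72  69  67]
277 [ 31  34  34  38  31  30  45  99 151 176 183 188 188 181 172 164 148 123] [177 181 186 184 179 171 155 125  91  75  72  71  72  77  77  84]
286 [ 32  31  39  32  33  39  28  39  57  98 150 203 224 206 185 184 186 183] [189 188 188 188 190 190 189 190 189 172 120  62  41  39  41  42  42  39]
357 [ 39  38  32  44  48  60  66  67  71  88 129 179 207 193 181 181 182 183] [187 187 187 184 186 186 184 186 183 174 147 106  85  82  85  84  81  79]
[[0.44278577 0.15556323 0.1285    ]
 [0.4984029  0.15068839 0.1285    ]
 [0.44657385 0.18631411 0.1285    ]
 [0.49992473 0.18162931 0.1285    ]] [0.47192181 0.16854876 0.1285    ]
[[0.45001868 0.19356101 0.131     ]
 [0.49839071 0.18931204 0.131     ]
 [0.44553872 0.15043652 0.131     ]
 [0.49410617 0.14618238 0.131     ]] [0.47201357 0.16987299 0.131     ]
```

View pics/w1c.png

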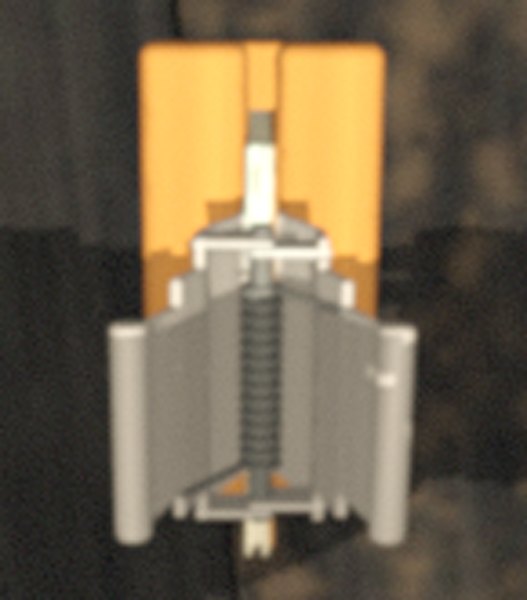

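Laterally the clip sits about 1.2 mm toward +y of the tool and its yaw is aligned. I'll correct that and descend.

Request:
arm_command(series="1 1.2 10 0 0;0 0 15 0 0;0 0 15 0 0;0 0 15 0 0;0 0 10 0 0;0 0 5 0 0;0 0 0 0 40;0 0 0 0 60;0 0 0 0 75;0 0 0 0 75;0 0 0 0 75", squeeze=30)

```text
time_s: 4.32
tool_pos: [0.4717, 0.1683, 0.1133]
tool_rot: [179.9, -0.1, 85.0]
force: [1.0, -0.4, 0.5]
grip_width: 0.0643
grasp_force: 0.0
```

Request:
arm_command(series="0 0 0 0 90;0 0 0 0 100;0 0 0 0 110;0 0 0 0 120;0 0 0 0 130;0 0 0 0 140;0 0 0 0 150;0 0 0 0 160;0 0 0 0 180;0 0 0 0 255;0 0 0 0 255;0 0 0 0 255", squeeze=30)

```text
time_s: 5.32
tool_pos: [0.4764, 0.1684, 0.1171]
tool_rot: [179.4, -0.2, 84.9]
force: [3.7, -2.3, 15.6]
grip_width: 0.0302
grasp_force: 30.0
```

```bash
python3 - <<'E'
from h import *
im=cams.read_camera('wrist');cv2.imwrite('pics/w2.png',im)
o=telemetry.get_obs();print({k:np.round(o[k],4) for k in('tool_pos','force','grip_width','grasp_force')})
E
```

```text
{'tool_pos': array([0.4764, 0.1684, 0.1172]), 'force': array([ 2.9343, -1.8527, 16.6535]), 'grip_width': np.float64(0.0301), 'grasp_force': np.float64(30.0001)}
```

View pics/w2.png

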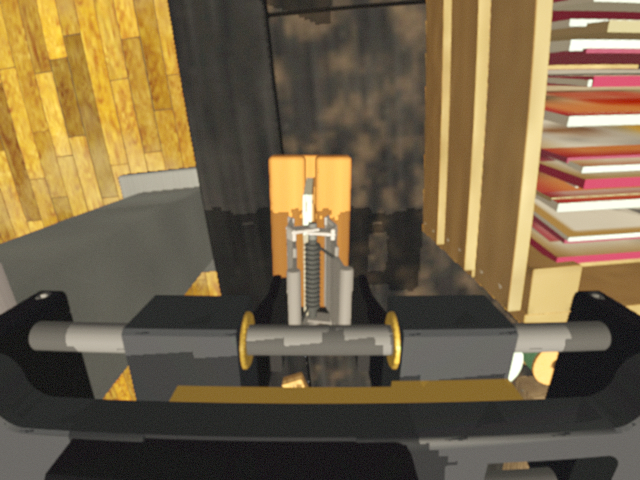

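The rolls are squeezed to the stop: gap about 30 mm, grip 30 N. The arm was pushed about 4 mm up and 5 mm in +x, so the clip leans slightly (coil at column 311, rolls' middle at 320). I'll ease the load off before lifting.

Request:
arm_command(series="0 1 -1.5 0 255;0 1 -1.5 0 255;0 1 -1 0 255;0 0 0 0 255")

```text
time_s: 5.7
tool_pos: [0.4751, 0.1681, 0.1173]
tool_rot: [179.9, -0.1, 85.0]
force: [1.0, 0.1, 6.3]
grip_width: 0.0305
grasp_force: 30.0
```

```bash
python3 - <<'E'
from h import *
o=telemetry.get_obs();print({k:np.round(o[k],4) for k in('tool_pos','tool_rot','force','wrist_torque','grip_width','grasp_force')})
im=cams.read_camera('wrist');cv2.imwrite('pics/w3.png',im)
a=cv2.imread('pics/w2.png')
f=lambda i:cv2.resize(i[140:340,250:390],(400,571),interpolation=cv2.INTER_CUBIC)
cv2.imwrite('pics/w3c.png',np.hstack([f(a),f(im)]))
E
```

```text
{'tool_pos': array([0.4751, 0.1681, 0.1173]), 'tool_rot': array([ 1.798958e+02, -5.530000e-02,  8.495890e+01]), 'force': array([0.9996, 0.0938, 6.3073]), 'wrist_torque': array([-0.1104, -0.3036, -0.0387]), 'grip_width': np.float64(0.0305), 'grasp_force': np.float64(29.9994)}
```

View pics/w3c.png

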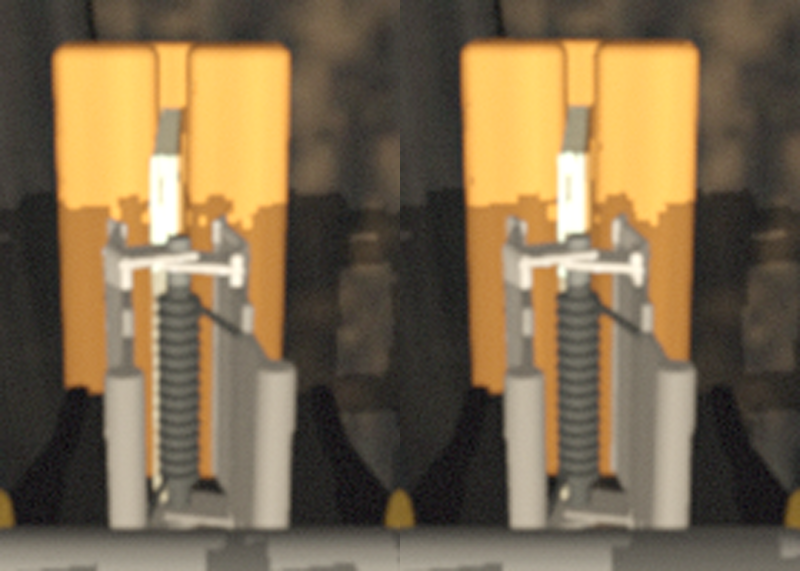

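Request:
arm_command(series="0 0.5 -2 0 255;0 0.5 -3 0 255;0 0 -5 0 255;0 0 -7 0 255;0 0 -10 0 255;0 0 -10 0 255;0 0 -15 0 255;0 0 -20 0 255;0 0 -20 0 255;0 0 -20 0 255;0 0 -10 0 255;0 0 0 0 255")

```text
time_s: 6.75
tool_pos: [0.4767, 0.1683, 0.2419]
tool_rot: [179.7, -0.2, 85.0]
force: [-0.3, -0.2, -1.2]
grip_width: 0.0303
grasp_force: 30.0
```

```bash
python3 - <<'E'
from h import *
P=pose('wrist');o=telemetry.get_obs();print({k:np.round(o[k],4) for k in('tool_pos','tool_rot','force','wrist_torque','grip_width','grasp_force')})
np.save('P4.npy',np.array(P,dtype=object),allow_pickle=True)
im=cams.read_camera('wrist');cv2.imwrite('pics/w4.png',im)
s=cams.read_camera('scene');cv2.imwrite('pics/s4.png',s)
f=lambda i:cv2.resize(i,(480,600),interpolation=cv2.INTER_CUBIC)
X=proj(pose('scene'),o['tool_pos'])[0].astype(int);print(X)
a=cv2.resize(im[160:340,260:380],(400,600),interpolation=cv2.INTER_CUBIC)
b=cv2.resize(s[X[1]-35:X[1]+85,X[0]-40:X[0]+40],(400,600),interpolation=cv2.INTER_CUBIC)
cv2.imwrite('pics/w4c.png',np.hstack([a,b]))
E
```

```text
{'tool_pos': array([0.4767, 0.1683, 0.2419]), 'tool_rot': array([179.7272,  -0.1856,  84.9596]), 'force': array([-0.2756, -0.2076, -1.2412]), 'wrist_torque': array([-0.0327,  0.0191, -0.0147]), 'grip_width': np.float64(0.0303), 'grasp_force': np.float64(29.9986)}
[219 148]
```

View pics/w4c.png

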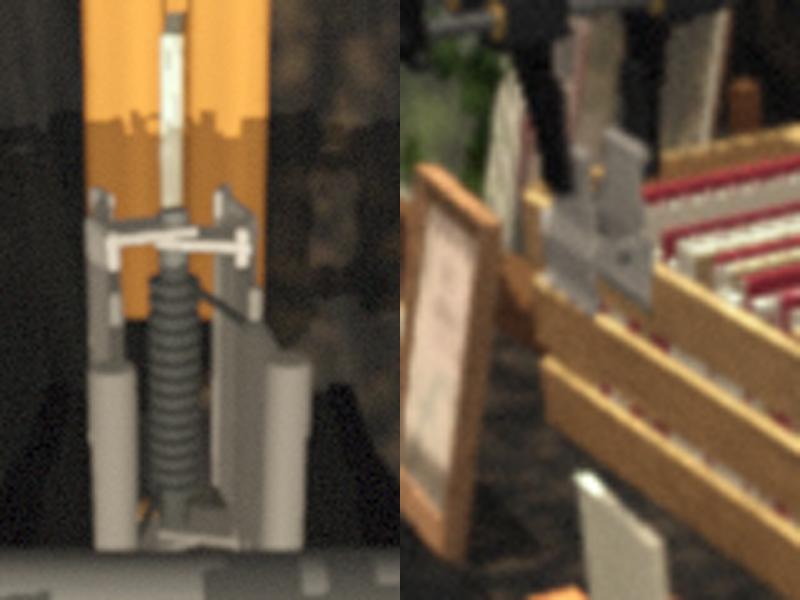

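The clip is lifted and held open, and the tickets are still standing. The pin sits about 4.4 mm and the lips' middle about 5.5 mm toward tool −y. I'll carry it to the card at a safe height.

Request:
arm_command(series="0 0 -15 0 255;-5 0 -15 0 255;-12 0 0 0 255;-20 0 0 0 255;-22 -0.3 0 0 255;-22 -0.3 0 0 255;-22 -0.3 0 0 255;-22 -0.3 0 0 255;-22 -0.3 0 0 255;-22 -0.3 0 0 255;-22 -0.3 0 0 255;-22 -0.3 0 0 255;-22 -0.3 0 0 255;-22 -0.3 0 0 255;-22 -0.3 0 0 255;-22 -0.3 0 0 255;-15 0 0 0 255;-9 0 0 0 255;0 0 0 0 255;0 0 0 0 255")

```text
time_s: 8.52
tool_pos: [0.4425, -0.1554, 0.2676]
tool_rot: [-179.9, -0.0, 84.9]
force: [1.3, 0.3, -0.3]
grip_width: 0.0306
grasp_force: 30.0
```

```bash
python3 - <<'E'
from h import *
o=telemetry.get_obs();print({k:np.round(o[k],4) for k in('tool_pos','tool_rot','force','grip_width','grasp_force')})
P=pose('wrist');im=cams.read_camera('wrist');cv2.imwrite('pics/w5.png',im)
np.save('P5.npy',np.array(P,dtype=object),allow_pickle=True)
cv2.imwrite('pics/w5c.png',cv2.resize(im[60:340,240:400],(343,600),interpolation=cv2.INTER_CUBIC))
E
```

```text
{'tool_pos': array([ 0.4425, -0.1554,  0.2676]), 'tool_rot': array([-1.799194e+02, -3.830000e-02,  8.492230e+01]), 'force': array([ 1.2544,  0.2896, -0.344 ]), 'grip_width': np.float64(0.0306), 'grasp_force': np.float64(29.9989)}
```

View pics/w5c.png

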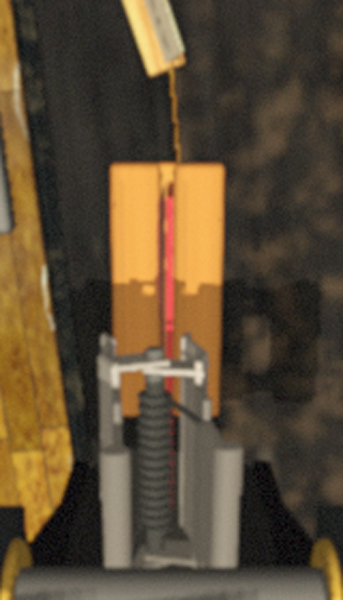

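```bash
python3 - <<'E'
from h import *
P=np.load('P5.npy',allow_pickle=True);im=cv2.imread('pics/w5.png')
for r in(155,170,185,200,212):print(r,[tuple(int(v) for v in im[r,c][::-1]) for c in range(313,325)])
for r in range(140,156,2):print(r,im[r,319][::-1],im[r,317][::-1])
ps=[]
m=cv2.inRange(cv2.cvtColor(im,cv2.COLOR_BGR2HSV),(168,110,60),(180,255,255))
for r in range(152,215,4):
    c=np.where(m[r,305:335])[0]+305
    if len(c):ps.append([(c.min()+c.max())/2,r]);print(r,c.min(),c.max(),end='; ')
w=onz(P,ps,.161);f=np.polyfit(w[:,1],w[:,0],1);print('\nslope deg',np.degrees(np.arctan(f[0])),'x at y=-.155',np.polyval(f,-.155))
# stand top face in this view
print(np.round(onz(P,np.array([[110,163],[225,163]])/2.144+[240,60],.025),4))
o=P[3];print('end',onz(P,[[319,148.6]],.161))
# lips: inner/outer columns at far end, lip height TCP-.050
g=cv2.cvtColor(im,cv2.COLOR_BGR2GRAY)
for r in(216,220,224,228,232):print(r,g[r,284:300],g[r,320:340])
E
```

```text
155 [(211, 138, 76), (165, 90, 62), (122, 69, 59), (140, 80, 56), (203, 96, 73), (240, 92, 92), (248, 92, 90), (235, 114, 85), (211, 132, 69), (217, 155, 75), (233, 168, 78), (239, 173, 83)]
170 [(203, 129, 76), (156, 86, 65), (114, 73, 57), (139, 83, 58), (203, 94, 72), (241, 94, 91), (248, 95, 92), (236, 114, 88), (211, 131, 69), (218, 154, 72), (235, 170, 79), (239, 172, 77)]
185 [(209, 136, 76), (159, 87, 59), (124, 77, 58), (162, 97, 62), (218, 117, 78), (244, 105, 94), (248, 105, 98), (236, 120, 86), (214, 137, 74), (219, 154, 72), (235, 169, 76), (240, 173, 81)]
200 [(157, 96, 52), (144, 84, 59), (126, 75, 58), (151, 90, 62), (206, 97, 69), (241, 94, 93), (242, 86, 88), (221, 94, 77), (175, 94, 54), (152, 100, 45), (163, 109, 53), (163, 110, 49)]
212 [(153, 101, 46), (134, 80, 43), (121, 73, 53), (146, 81, 58), (199, 94, 74), (232, 87, 87), (233, 80, 83), (210, 90, 73), (170, 94, 52), (155, 103, 53), (161, 105, 46), (163, 108, 46)]
140 [243 185  91] [250 193  94]
142 [247 188  93] [250 191  92]
144 [221 158  75] [241 182  89]
146 [159  90  49] [218 156  75]
148 [133  68  48] [
[... 359 characters left out ...]
 123] [ 96 103 111 118 116 115 104  97 103 112 118 123 123 124 126 123 123 124
 123 121]
220 [ 30  41  76 117 130 109  96  98 122 142 133 120 118 116 118 122] [100 100 112 128 165 188 160 125 117 114 104 107 116 119 127 124 122 122
 120 118]
224 [ 33  37  61  78  92  91  87  88 100 115 115 112 117 116 118 121] [101 106 110 120 130 135 120 113 118 120 123 107 100  97  95  99 113 121
 120 119]
228 [ 49  92 128 138 136 128 119 106 100  96  96  92  91  92  95  95] [ 95  93  95 101 112 119 108  95  90  93 112 138 146 137 121 110 114 117
 118 120]
232 [ 41  80 124 145 150 149 150 169 199 209 206 200 195 196 195 191] [167 170 168 166 163 158 160 158 155 151 167 198 215 205 172 126 112 119
 120 119]
```

The card's edge is aligned with the tool. It lies about 1 mm toward −y of tool centre, while the jaws' middle is about 6.5 mm toward −y. I'll shift by +5.3 mm and lower part-way first.

Request:
arm_command(series="1 2.7 0 0 255;1 2.6 5 0 255;0 0 12 0 255;0 0 12 0 255;0 0 9 0 255;0 0 5 0 255;0 0 0 0 255;0 0 0 0 255")

```text
time_s: 9.23
tool_pos: [0.4482, -0.1542, 0.2252]
tool_rot: [-180.0, 0.0, 84.9]
force: [-0.3, 0.4, -0.8]
grip_width: 0.0303
grasp_force: 30.0
```

```bash
python3 - <<'E'
from h import *
o=telemetry.get_obs();print({k:np.round(o[k],4) for k in('tool_pos','tool_rot','force','grip_width','grasp_force')})
P=pose('wrist');im=cams.read_camera('wrist');s=cams.read_camera('scene')
X=proj(pose('scene'),o['tool_pos'])[0].astype(int)
a=cv2.resize(im[100:310,265:375],(314,600),interpolation=cv2.INTER_CUBIC)
b=cv2.resize(s[X[1]-40:X[1]+80,X[0]-48:X[0]+48],(480,600),interpolation=cv2.INTER_CUBIC)
cv2.imwrite('pics/w6c.png',np.hstack([a,b]));print(X)
E
```

```text
{'tool_pos': array([ 0.4482, -0.1542,  0.2252]), 'tool_rot': array([-1.799597e+02,  1.600000e-03,  8.494910e+01]), 'force': array([-0.3067,  0.3811, -0.7641]), 'grip_width': np.float64(0.0303), 'grasp_force': np.float64(29.9987)}
[292 205]
```

View pics/w6c.png

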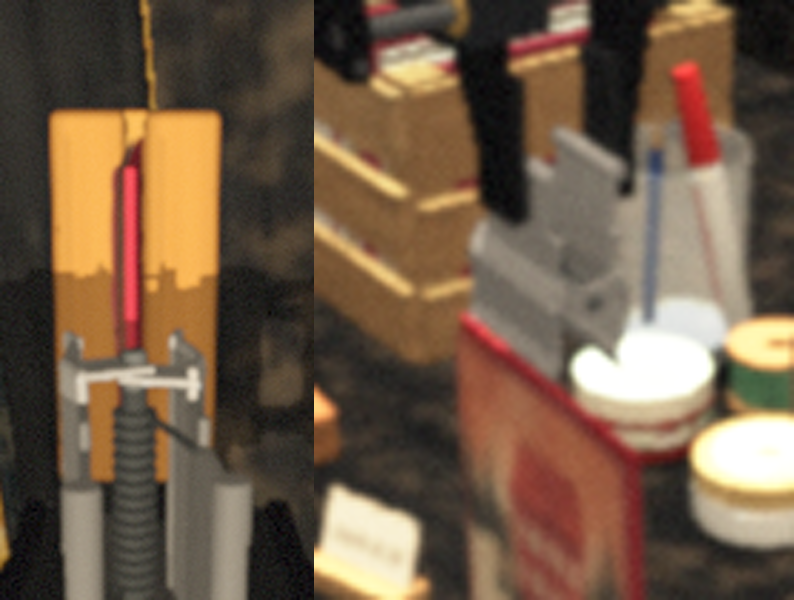

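The card's edge (column 130) lies midway between the lips (inner edges about 82 and 172). I'll lower it.

Request:
arm_command(series="0 0 4 0 255;0 0 5 0 255;0 0 5 0 255;0 0 5 0 255;0 0 4 0 255;0 0 3 0 255;0 0 1 0 255;0 0 0 0 255;0 0 0 0 255;0 0 0 0 255")

```text
time_s: 10.17
tool_pos: [0.4487, -0.1542, 0.1988]
tool_rot: [180.0, -0.0, 85.0]
force: [0.8, -0.1, -1.1]
grip_width: 0.0299
grasp_force: 30.0
```

```bash
python3 - <<'E'
from h import *
o=telemetry.get_obs();print({k:np.round(o[k],4) for k in('tool_pos','force','wrist_torque','grip_width','grasp_force','time_s')})
im=cams.read_camera('wrist');cv2.imwrite('pics/w7.png',im)
m=cv2.inRange(cv2.cvtColor(im,cv2.COLOR_BGR2HSV),(168,110,60),(180,255,255))
for r in range(140,215,8):
    c=np.where(m[r,295:345])[0]+295
    if len(c):print(r,c.min(),c.max())
g=cv2.cvtColor(im,cv2.COLOR_BGR2GRAY)
for r in(216,219,222,225,228):print(r,g[r,282:340])
# stand/card unmoved? compare masks in top view
t0=cv2.imread('pics/top0.png');t=cams.read_camera('top')
d=cv2.absdiff(t0,t).max(2)
print('ticket stand wood diff',d[285:300,205:228].mean(),'block',d[283:302,270:300].mean(),'card stand front',d[298:310,325:395].mean())
E
```

```text
{'tool_pos': array([ 0.4487, -0.1542,  0.1988]), 'force': array([ 0.8014, -0.1022, -1.056 ]), 'wrist_torque': array([-0.0653,  0.0262, -0.0436]), 'grip_width': np.float64(0.0299), 'grasp_force': np.float64(29.9986), 'time_s': np.float64(10.1667)}
156 310 311
164 306 311
172 307 311
180 307 311
188 307 311
196 307 312
204 307 311
212 307 312
216 [114 123 125 126 128 132 133 125 121 123 130 127 130 131 133 132 133 132
 127 117 103  88  84  87 110 133 139 136 111  73  47  73 100 109 117 122
 125 125 124 128 132 126 130 124 112 109 116 125 133 133 132 132 129 131
 127 126 127 120]
219 [111 123 125 123 133 148 148 131 112 122 153 165 149 134 131 133 131 130
 129 121 107  92  82  89 107 126 120 106  87  65  56  71  94 113 117 123
 125 123 127 128 128 146 177 194 168 131 115 112 118 124 129 133 131 130
 126 126 123 121]
222 [107 122 125 125 126 128 110  96  91  91 115 141 140 132 133 132 132 132
 127 119  97  84  80  88  93  99  94  86  80  73  72  77  84  97 111 123
 125 123 127 127 129 133 145 149 133 126 130 135 126 120 114 111 117 122
 127 127 127 117]
225 [109 120 125 126 124 115 103  94  92  93 108 122 127 122 120 120 120 116
 115 107  99  97  97  91  89  89 106 127 138 145 145 139 127 116 111 120
 124 124 123 125 131 135 142 138 120 108 107 109 116 114 114 107 106 110
 121 127 124 117]
228 [110 118 125 134 144 145 141 139 123 114 106 104 104  99  95  94  95  93
  95  98 102 106 109 109 108 109 120 128 133 146 154 159 160 163 167 172
 163 129  99  99 104 108 111 112 102  99  99  96 117 146 156 146 130 118
 120 124 123 118]
ticket stand wood diff 22.35072463768116 block 3.466666666666667 card stand front 66.58690476190476
```

```bash
python3 -c "
from cell import env
print(env.sign_off())"
```

```text
the job is handed in; nothing more can be done
None
```

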